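# Knock a moulded test button out of its mould

## Task

Knock the orange test button out of its dark steel mould on the black knockout stand: first lay the gold-coloured plate across the stand's two rails with its hole over the rod, then set the mould on the plate, pocket up and its hole over the rod too, and let go of each. Then lift the blue handle all the way so that the rod pushes the button up out of the pocket, let go (the rod stays up), and lay the button flat in the green tray. Leave the rod up and plate and mould stacked centred on the stand, and do not disturb the amber jar, the white wash bottle or the steel measuring plate.

Things in the scene. Friction and masses are not known exactly. Their poses are not given: they have to be found in the camera images.
- stand: Knockout stand, fixed to the bench (place and yaw differ each time). Origin: on the rod's axis at bench level, z up. Black base 150 mm wide (y), from x = -120 to +45 mm, 10 mm thick. Two dark steel rails, 90 mm high, stand 42 to 64 mm from the axis on the +y and -y sides, each 64 mm long in x, centred on x = 0. Handle on the -x side.
- stand_top (a point): Point on the stand's rod axis, level with the rail tops, 90 mm above the bench; axes as the stand's. Below it, between the rails, the vertical steel knockout rod, 12 mm in diameter, its top 3 mm below the rail tops at rest.
- rod_grip (a point): Centre of the blue handle bar, which is one piece with the rod: 16 mm diameter, 44 mm long along the stand's x axis, 95 mm from the rod's axis towards -x, 100 mm above the bench with the rod down. It stands on a grey post 12 mm by 10 mm; pinch the bar across (along the stand's y) from above and lift straight up.
- rod (a joint): Lift of the knockout rod and handle in m: 0 down, 0.041 fully up (end stop). Guided vertically; 5 N of friction and 2 N of weight, plus up to 7 N from the stuck button; it stays where it is left. Fully up, the button's base is still 2 mm inside the pocket and 14 mm of it stand proud of the mould.
- plate: Loose gold-anodised aluminium bridge plate, 130 (x) x 50 (y) x 12 mm, 0.21 kg, with a 20 mm through hole in the middle. Origin: centre of the underside, z up. Lies flat on the bench at the start.
- mould: Loose dark steel mould block, 64 (x) x 50 (y) x 28 mm, about 0.8 kg. Origin: centre of the underside, z up. In its top a round pocket, 32 mm diameter, 18 mm deep, with a 20 mm hole through the 10 mm floor, all centred on the origin. The amber jar stands close to its +x face, so grip it across y. Its yaw on the plate is free.
- button: Orange moulded test button, a disc of 30 mm diameter, 16 mm high, about 16 g; origin: centre of its underside, z up. At first it sits on the pocket floor, 10 mm above the mould's underside, its top 2 mm below the rim, held by two sprung brass noses in the pocket wall that snap in under it once it is 11 mm up.
- tray: Green open tray fixed to the bench, 110 (x) x 130 (y) x 20 mm high outside, walls 4 mm, floor 4 mm thick; origin: centre of the underside.
- rack: Blue vial rack with vials, fixed, 104 (x) x 60 (y) x 70 mm high; origin: centre of the underside. Only in the way.
- jar: Small amber glass jar with black lid, 36 mm diameter, 55 mm high, loose; origin: centre of the underside. Stands about 15 mm from the mould. Not to be disturbed.
- wash: White wash bottle with red cap, 56 mm diameter, 150 mm high, loose; origin: centre of the underside. Not to be disturbed.
- spindle: Steel measuring plate of the rheometer standing on its 40 mm disc, stem up, 68 mm high, loose, close beside the stand; origin: centre of the underside. Not to be disturbed.
Not all that is in view belongs to the job. There is more than one size of the button; the job needs the smaller. Of the things that look like the plate, the larger one is meant.

How it is judged:
On the way, in this order (a step that is already met when the one before it is completed fails the run):
1. the plate lies across both rails with its hole over the rod (within 6 mm), let go, before the mould is set on it (horizontal distance between plate and stand_top below 0.006 m and z of plate in the frame of stand_top between -0.004 and 0.004 m and angle between the x axis of plate and the y axis of stand_top, either way round below 0.3 rad and contact force between the fingers and plate below 0.3 N and horizontal distance between mould and stand_top above 0.03 m), for 0.2 s.
2. the mould lies on the plate with its hole over the rod (within 6 mm), the button still in it, rod down, let go (horizontal distance between each of plate, mould and stand_top below 0.006 m and z of plate in the frame of stand_top between -0.004 and 0.004 m and angle between the x axis of plate and the y axis of stand_top, either way round below 0.3 rad and z of mould in the frame of stand_top between 0.008 and 0.0165 m and angle between mould's own z axis and vertical below 0.1 rad and z of button in the frame of mould below 0.014 m and contact force between the fingers and mould below 0.3 N and value of joint rod below 0.006 m), for 0.2 s.
3. the rod is fully up (38 mm or more) and the button stands on it, pushed at least 10 mm up, mould and plate still down, the robot not touching the button (horizontal distance between each of plate, mould and stand_top below 0.006 m and z of plate in the frame of stand_top between -0.004 and 0.004 m and angle between the x axis of plate and the y axis of stand_top, either way round below 0.3 rad and z of mould in the frame of stand_top between 0.008 and 0.0165 m and angle between mould's own z axis and vertical below 0.1 rad and value of joint rod above 0.038 m and z of button in the frame of mould above 0.02 m and horizontal distance between button and mould below 0.006 m and contact force between the fingers and button below 0.3 N), for 0.2 s.
At the end, for the whole second after the job is handed in: The button lies flat (within 7 degrees) and at rest in the tray; plate across the rails and mould on it, both flat and within 6 mm of the rod's axis; rod still up (34 mm or more); nothing held (horizontal distance between each of plate, mould and stand_top below 0.006 m and z of plate in the frame of stand_top between -0.004 and 0.004 m and angle between the x axis of plate and the y axis of stand_top, either way round below 0.3 rad and z of mould in the frame of stand_top between 0.008 and 0.0165 m and angle between mould's own z axis and vertical below 0.1 rad and value of joint rod above 0.034 m and x of button in the frame of tray between -0.045 and 0.045 m and y of button in the frame of tray between -0.055 and 0.055 m and height (world z) of button below 0.024 m and (angle between button's own z axis and vertical below 0.12 rad or angle between button's own z axis and vertical above 3.02 rad) and linear speed of button below 0.02 m/s and contact force between the fingers and button below 0.3 N and contact force between the fingers and mould below 0.3 N and contact force between the fingers and plate below 0.3 N); the robot touches nothing.
It fails at once if the amber jar is moved by more than 20 mm or tipped (distance of jar from where it was at the start of the episode above 0.02 m or angle between jar's own z axis and vertical above 0.3 rad).
It fails at once if the wash bottle is moved by more than 20 mm or tipped (distance of wash from where it was at the start of the episode above 0.02 m or angle between wash's own z axis and vertical above 0.3 rad).
It fails at once if the measuring plate is moved by more than 20 mm or tipped (distance of spindle from where it was at the start of the episode above 0.02 m or angle between spindle's own z axis and vertical above 0.3 rad).
It also fails if it takes over 72 s, if anything falls off the work surface, if the arm or the gripper's body presses on something with over 40 N, if the wrist force passes 120 N, or if a joint passes its speed limit or range.

## Robot

A 7-joint arm with a two-finger parallel gripper is mounted at the origin on the work surface. World frame = base frame: x ahead of the robot, y to its left, z up, the work surface at z = 0. Lengths are in m, angles in rad, forces in N, time in s.
With the tool pointing down it reaches from about 0.35 to 0.9 m from the base axis. Payload 8.1 kg.
Tool frame: the origin (TCP) lies midway between the tips of the shut fingers; the grasp point (between the pads) lies 19 mm behind it; z points along the fingers, y is the line along which they close (so a half turn about z gives the same grasp; the last joint's range is limited). The gripper opens to 92 mm and grips with 3 to 60 N. Pads are 19 mm wide; open, the fingers measure 130 mm over their backs; the gripper's body (75 mm by 190 mm) begins 47 mm behind the grasp point.
Start: joints at [-1.24, 0.434, 0.025, 1.573, -0.012, 1.134, -0.075], TCP at [0.263, 0.567, 0.201] pointing down, gripper open.
Joint ranges: [-2.62, 2.62], [-0.44, 2.09], [-1.27, 1.32], [0.08, 2.57], [-1.32, 4.46], [0.12, 2], [-2.74, 2.74]. Speed limits (rad/s): [2.22, 2.22, 3.01, 3.01, 3.14, 3.14, 3.14].

## Interface

Orientations are given as a unit quaternion [w, x, y, z].
In Python, from rig import robot, imaging, job_done, status gives the robot as it stands. Calls block until the motion is done:
- robot.movep(position, orientation): joint-space move of the TCP to a pose.
- robot.move_linear(position, rotation=None, max_speed=0.15, threshold=None): straight line of the TCP; rotation=None keeps the orientation; max_speed is the mean speed in m/s. With threshold (N) it stops when the force on the tool has changed by that much, and returns True; else False.
- robot.movej(angles): joint-space move.
- robot.set_gripper(opening): finger opening in m; the grip force is fixed at half the most; returns when the fingers have stopped.
- robot.wait(seconds).
- robot.solve_ik(position, orientation): joint angles nearest the present ones, or None.
- imaging.snapshot(name): name is "scene" or "top"; returns a dict with "img" (400x640x3 uint8, red, green, blue), "range_z" (400x640 float32, m along the optical axis (not along the pixel's ray), 0 where there is no reading), "fov_y" (degrees; the focal length in pixels is half the picture's height over the tangent of half this angle, whatever the lens; pixels are square), "cx", "cy" (the principal point, pixels), "pose" (4x4, takes a point from camera to world coordinates). Camera axes: x right, y down, z forward; pixel columns grow to the right and rows downward; lengths in m; the calibration is good to about 2 mm. A picture is of the moment at which its call begins.
A pose or a line that the arm cannot do raises robot.IKError and nothing moves.
- job_done(): hands the job in; it is judged then, once.
Readings, each from a call of its own:
- status.current_time(): time.
- status.current_q(): joint angles.
- status.current_qvel(): joint speeds.
- status.current_effort(): joint torques, N m.
- status.current_tool_pos(): TCP position.
- status.current_ee_rot(): TCP orientation.
- status.current_contact_force(): force on the tool from outside, world axes, zero at the start.
- status.current_wrist_torque(): the same for the moment, N m.
- status.current_grip_width(): finger opening in m.
- status.current_grip_force(): force on a finger pad.
Only numpy, scipy, OpenCV 4.12 (cv2) and the standard library are available. Lean on these libraries where they do the work, as an engineer would, in place of code of your own. Each camera call takes 0.05 s, during which the arm holds its last target. There are 200 camera calls.

## Working session

There is one attempt and no reset: what is moved stays moved. The work goes in short steps, each a Python script; the robot and the scene stay as the last script left them, time stands still between calls to the robot, and variables do not carry over. Pictures are saved under pics/ and viewed, at most 11 in all, crops included, and the job is handed in when it is done.

```bash
mkdir -p pics; ls
cat > h.py <<'E'
import numpy as np, cv2, pickle
from rig import robot, imaging, job_done, status
def snap(name,tag):
    s=imaging.snapshot(name); cv2.imwrite(f'pics/{tag}.png',s['img'][:,:,::-1]); pickle.dump(s,open(f'pics/{tag}.pkl','wb')); return s
def world(s):
    h,w=s['range_z'].shape; f=h/2/np.tan(np.radians(s['fov_y'])/2)
    u,v=np.meshgrid(np.arange(w),np.arange(h)); z=s['range_z']
    P=np.stack([(u-s['cx'])/f*z,(v-s['cy'])/f*z,z],-1)
    W=P@s['pose'][:3,:3].T+s['pose'][:3,3]; W[z==0]=np.nan; return W
def ray(s,uv,zp):
    f=s['img'].shape[0]/2/np.tan(np.radians(s['fov_y'])/2); uv=np.atleast_2d(uv).astype(float)
    d=np.c_[(uv[:,0]-s['cx'])/f,(uv[:,1]-s['cy'])/f,np.ones(len(uv))]@s['pose'][:3,:3].T; o=s['pose'][:3,3]
    return (o+d*((zp-o[2])/d[:,2])[:,None])[:,:2]
E
python3 - <<'E'
from h import *
for n in ('top','scene'):
    s=snap(n,n+'0'); print(n,s['fov_y'],s['cx'],s['cy'],s['pose'].round(3).tolist(),(s['range_z']==0).mean())
E
```

```text
pics
top 57.513788763223054 328.79719612610296 194.11408409747267 [[-0.012, -0.985, 0.175, 0.356], [-0.999, 0.006, -0.034, 0.007], [0.033, -0.175, -0.984, 1.041], [0.0, 0.0, 0.0, 1.0]] 0.00394140625
scene 48.688494356330295 318.7619209980679 198.02934512325731 [[0.45, 0.653, -0.609, 1.105], [0.893, -0.324, 0.313, -0.299], [0.007, -0.684, -0.729, 0.792], [0.0, 0.0, 0.0, 1.0]] 0.0038828125
```

View pics/top0.png

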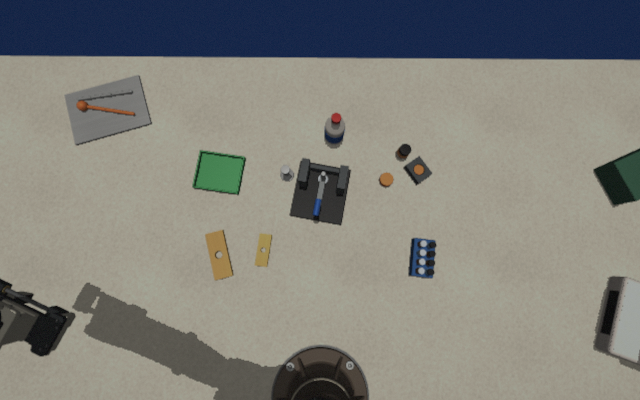

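View pics/scene0.png

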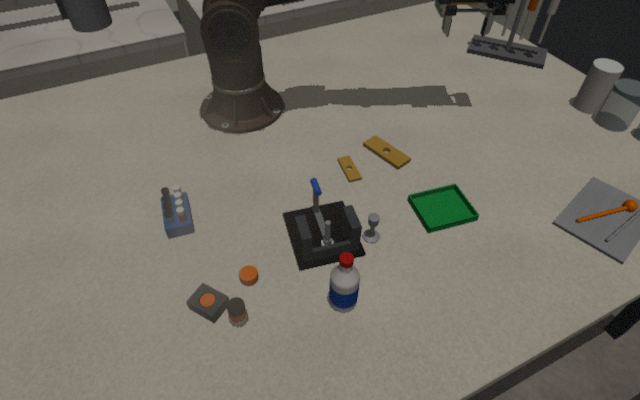

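Top view: tray (219,172), rack (423,258), wash bottle (335,130), jar (404,151), spindle (286,173), stand (320,190) with its blue handle at (317,209).
Candidates: the gold plates are at (219,254), large, and (264,250), small, so I take the large one. The orange discs are at (419,170), small and inside the dark mould, and (386,180), loose and larger, so I take the one in the mould. Next I'll make an enlarged crop to confirm and measure.

```bash
cat > meas.py <<'E'
from h import *
def load(t): return pickle.load(open(f'pics/{t}.pkl','rb'))
def blobs(s,mask,zr,amin=15):
    W=world(s); out=[]
    n,l,st,c=cv2.connectedComponentsWithStats(mask.astype(np.uint8))
    for i in range(1,n):
        if st[i,4]<amin: continue
        m=(l==i); z=np.nanmedian(W[m][:,2]); 
        out.append((c[i].round(1),st[i,4],round(float(z),4),np.nanmean(W[m],0).round(4),m))
    return out
if __name__=='__main__':
    for t in('top0','scene0'):
        s=load(t); W=world(s); hsv=cv2.cvtColor(s['img'],cv2.COLOR_RGB2HSV); H,S,V=cv2.split(hsv)
        inb=(W[...,0]>.2)&(W[...,0]<.9)&(abs(W[...,1])<.5)
        for n,m in dict(orange=(H<14)&(S>150)&(V>90),gold=(H>=14)&(H<28)&(S>120)&(V>80),blue=(H>100)&(H<125)&(S>120)&(V>60),green=(H>50)&(H<80)&(S>120)).items():
            for b in blobs(s,m&inb,None): 
                q=ray(s,cv2.findContours(b[4].astype(np.uint8),cv2.RETR_EXTERNAL,cv2.CHAIN_APPROX_NONE)[0][0][:,0],b[2])
                r=cv2.minAreaRect((q*1000).astype(np.float32)); print(t,n,*b[:4],np.round(r[0],1),np.round(r[1],1),round(r[2],1))
        # tall dark stuff by height
        for lo,hi,nm in((.085,.096,'railtop'),(.022,.033,'mouldtop'),(.05,.06,'jar'),(.06,.075,'spindle/rack')):
            for b in blobs(s,(W[...,2]>lo)&(W[...,2]<hi)&inb,None,8): print(t,nm,*b[:4])
    a=load('top0')['img'][:,:,::-1];b=load('scene0')['img'][:,:,::-1]
    r=lambda im,x0,y0,x1,y1:cv2.resize(im[y0:y1,x0:x1],(400,280),interpolation=cv2.INTER_CUBIC)
    cv2.imwrite('pics/crop0.png',np.vstack([np.hstack([r(a,370,135,450,191),r(a,275,145,375,215)]),np.hstack([r(a,190,215,290,285),r(b,270,170,390,254)])]))
E
python3 meas.py
```

```text
top0 orange [335.8 117.5] 64 0.1501 [ 0.7157 -0.0444  0.1501] [716.9 -44.9] [20.7 21.9] 89.2
top0 gold [418.6 168.9] 78 0.026 [ 0.6092 -0.2887  0.0259] [ 610.1 -288.5] [26.2 26.8] 86.7
top0 gold [386.1 178.7] 132 0.021 [ 0.5819 -0.1941  0.0207] [ 582.3 -193.8] [34.6 35.8] 43.3
top0 gold [218.9 254.7] 782 0.0123 [0.3715 0.2772 0.012 ] [372.3 277.3] [127.1  48.9] 14.5
top0 gold [263.2 249.8] 317 0.0085 [0.3834 0.1563 0.0085] [383.8 156.1] [31.1 85.5] 81.7
top0 blue [316.4 207.1] 98 0.1066 [0.4886 0.0072 0.1057] [488.9   7.4] [15.7 43.1] 82.5
top0 blue [419.8 258.6] 323 0.036 [ 0.3541 -0.2749  0.0368] [ 356.9 -283.2] [57.4 99.8] 82.1
top0 blue [429.4 240.9] 15 0.0356 [ 0.4017 -0.3046  0.0359] [ 401.5 -306.4] [22.2  5.5] 89.4
top0 green [206.  159.7] 126 0.0064 [0.6432 0.3256 0.0092] [626.5 312. ] [73.7 79.2] 80.7
top0 green [236.5 157.3] 37 0.0172 [0.6481 0.2369 0.0162] [648.1 237.7] [48.6 11.2] 72.2
top0 green [204.1 187.4] 48 0.0161 [0.5609 0.3261 0.0128] [561.1 323.5] [66.1  8.6] 80.5
top0 green [224.7 190.7] 19 0.0183 [0.5504 0.2672 0.0152] [550. 267.] [37.8  5.5] 75.4
top0 railtop 
[... 3919 characters left out ...]
[ 0.605  -0.0712  0.0553]
scene0 jar [343.5 296.8] 74 0.055 [ 0.739  -0.0567  0.0551]
scene0 jar [234.6 305.4] 225 0.0529 [ 0.6631 -0.2463  0.0529]
scene0 spindle/rack [177.9 199.7] 213 0.0671 [ 0.3629 -0.2725  0.0664]
scene0 spindle/rack [166.  202.4] 207 0.0671 [ 0.3595 -0.2982  0.0665]
scene0 spindle/rack [315.5 197.8] 26 0.0681 [0.4963 0.0051 0.0677]
scene0 spindle/rack [350.5 228.6] 91 0.0676 [0.6084 0.0315 0.0676]
scene0 spindle/rack [373.2 218.2] 96 0.0655 [0.6038 0.0909 0.0654]
scene0 spindle/rack [303.4 241. ] 72 0.0676 [ 0.5943 -0.0716  0.0679]
scene0 spindle/rack [327.  229.3] 22 0.069 [ 0.589  -0.0141  0.0686]
scene0 spindle/rack [342.9 292.4] 137 0.0676 [ 0.7364 -0.0572  0.0676]
```

View pics/crop0.png

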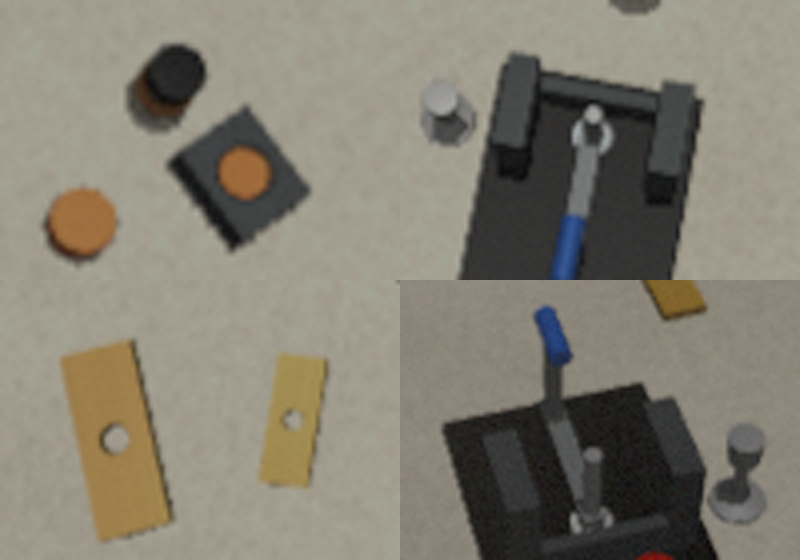

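The crop confirms both choices: the small disc sits in the dark mould (top left panel), and the larger gold plate (bottom left panel) measures 128x49 mm against 86x31 mm for the other. Next I grasp the plate and lay it on the stand.

```bash
cat >> h.py <<'E'
from scipy.spatial.transform import Rotation as R
def down(a):
    c,s=np.cos(a),np.sin(a); q=R.from_matrix(np.array([[-s,c,0],[c,s,0],[0,0,-1.]])).as_quat(); return [q[3],*q[:3]]
# columns: x=(-s,c,0), y=(c,s,0), z=(0,0,-1)
YAW=-0.193; AX=np.array([.584,-.0115])
def rep(t=''): print(t,'t',round(status.current_time(),2),np.round(status.current_tool_pos(),4),'w',round(status.current_grip_width(),4),'f',np.round(status.current_contact_force(),1))
E
python3 - <<'E'
from h import *; from meas import load
for t in('top0','scene0'):
    s=load(t);W=world(s);z=W[...,2]
    m=((z>.0235 if t=='top0' else z>.022)&(z<.034)&(np.hypot(W[...,0]-.61,W[...,1]+.288)<.045)).astype(np.uint8)
    c=max(cv2.findContours(m,cv2.RETR_EXTERNAL,cv2.CHAIN_APPROX_NONE)[0],key=len)[:,0]
    print(t,cv2.minAreaRect((ray(s,c,.028)*1000).astype(np.float32)))
def R2(a):return down(a)
pg=np.radians(104.7); q=np.array(status.current_q())
for name,p,a in(('pick',[.3735,.278,.1],pg),('place',[*AX,.13],YAW+np.pi),('mould',[.61,-.2885,.1],np.radians(129)),('mplace',[*AX,.16],YAW+np.pi/2),('handle',[.49,.0065,.14],YAW+np.pi/2)):
    for k in(0,-np.pi):
        r=robot.solve_ik(p,down(a+k)); print(name,k,None if r is None else np.round(r,2))
E
```

```text
top0 ((606.704833984375, -286.5672302246094), (63.83955383300781, 52.098854064941406), 33.98533248901367)
scene0 ((612.1082153320312, -288.898681640625), (66.1082534790039, 51.37922668457031), 34.02272033691406)
pick 0 [-0.72  0.3  -0.05  2.07  0.02  0.77  1.05]
pick -3.141592653589793 [-1.22  0.33  0.59  2.11 -0.26  0.77 -1.78]
place 0 [ 0.61  0.67 -1.07  1.7   0.64  1.16  2.32]
place -3.141592653589793 [-0.53  0.49  0.66  1.8  -0.36  0.97  0.09]
mould 0 [ 0.95  0.85 -1.07  1.49  0.77  1.26  2.04]
mould -3.141592653589793 [-0.2   0.79  0.98  1.6  -0.71  1.14  0.07]
mplace 0 [-0.35  0.42  0.38  1.75 -0.18  1.01  1.48]
mplace -3.141592653589793 [-0.64  0.5   0.83  1.77 -0.42  1.05 -1.42]
handle 0 [-0.43  0.29  0.38  2.   -0.14  0.88  1.41]
handle -3.141592653589793 [-0.79  0.36  0.88  2.02 -0.36  0.91 -1.48]
```

Run:
```python
from h import *
a=np.radians(104.7)-np.pi; p=[.3735,.278]
robot.movep([*p,.06],down(a)); rep()
print(robot.move_linear([*p,.004],threshold=15)); rep('down')
robot.set_gripper(.03); rep('grip'); print(status.current_grip_force())
robot.move_linear([*p,.2],max_speed=.25); rep('lift')
robot.movep([*AX,.2],down(YAW)); rep()
robot.move_linear([*AX,.135]); rep('hover')
snap('top','top1');snap('scene','scene1')
```

```text
t 1.55 [0.3736 0.279  0.0602] w 0.0917 f [-0.3  1.5 -0.2]
False
down t 2.08 [0.3737 0.2782 0.0042] w 0.0918 f [0.6 0.7 0.5]
grip t 3.17 [0.3735 0.278  0.004 ] w 0.0299 f [ 0.  -0.6 -0.4]
0.0
lift t 4.1 [0.3728 0.2776 0.199 ] w 0.0299 f [-0.2 -0.5 -0.1]
 t 5.77 [ 0.5837 -0.0106  0.1995] w 0.0298 f [-0.3 -0.2  0.6]
hover t 6.35 [ 0.5843 -0.0113  0.1355] w 0.0299 f [0.4 0.1 1.3]
```

View pics/scene1.png

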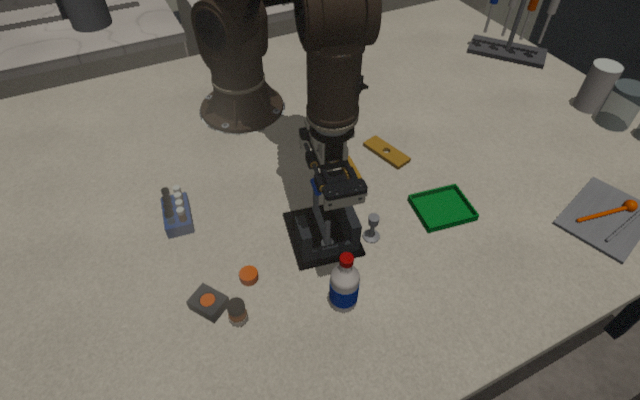

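The grasp missed: the plate still lies at (386,151) and the fingers closed above it. The tips evidently swing up when the gripper is open, so I'll set the opening near 58 mm and find the bench by touch.

Run:
```python
from h import *; from meas import blobs,load
for t in('scene0','scene1'):
    s=load(t); H,S,V=cv2.split(cv2.cvtColor(s['img'],cv2.COLOR_RGB2HSV))
    for b in blobs(s,(H>=14)&(H<28)&(S>120)&(V>80)):
        if b[1]>400: print(t,b[:4])
a=np.radians(104.7)-np.pi; p=[.3735,.278]
robot.move_linear([*AX,.2],max_speed=.25)
robot.set_gripper(.060)
robot.movep([*p,.05],down(a)); rep()
print(robot.move_linear([*p,.006],threshold=8)); rep('d1')
print(robot.move_linear([*p,-.02],max_speed=.03,threshold=6)); rep('d2')
snap('scene','scene2')
```

```text
Traceback (most recent call last):
TypeError: blobs() missing 1 required positional argument: 'zr'
```

```bash
sed -i 's/def blobs(s,mask,zr,amin/def blobs(s,mask,zr=None,amin/' meas.py
python3 - <<'E'
from h import *; from meas import blobs,load
for t in('scene0','scene1'):
    s=load(t); H,S,V=cv2.split(cv2.cvtColor(s['img'],cv2.COLOR_RGB2HSV))
    for b in blobs(s,(H>=14)&(H<28)&(S>120)&(V>80)):
        if b[1]>400: print(t,b[:4])
a=np.radians(104.7)-np.pi; p=[.3735,.278]
robot.move_linear([*AX,.2],max_speed=.25)
robot.set_gripper(.060); rep()
robot.movep([*p,.05],down(a)); rep()
print(robot.move_linear([*p,.006],threshold=8)); rep('d1')
print(robot.move_linear([*p,-.02],max_speed=.03,threshold=6)); rep('d2')
s=snap('scene','scene2'); cv2.imwrite('pics/c2.png',cv2.resize(s['img'][90:190,320:460,::-1],(784,560)))
E
```

```text
scene0 (array([386.8, 150.8]), np.int32(558), 0.0099, array([0.3766, 0.2793, 0.0099]))
scene1 (array([386.7, 150.9]), np.int32(571), 0.01, array([0.3766, 0.2791, 0.0098]))
 t 7.55 [ 0.584  -0.0115  0.1999] w 0.0605 f [-0.   0.1 -0.2]
 t 8.99 [0.3745 0.2778 0.0504] w 0.0598 f [-0.1 -0.7 -0.7]
False
d1 t 9.43 [0.3741 0.2773 0.0062] w 0.0601 f [-0.2 -0.1  0.8]
False
d2 t 10.45 [ 0.3736  0.278  -0.0199] w 0.0599 f [-0.4 -0.6 -0.8]
```

View pics/c2.png

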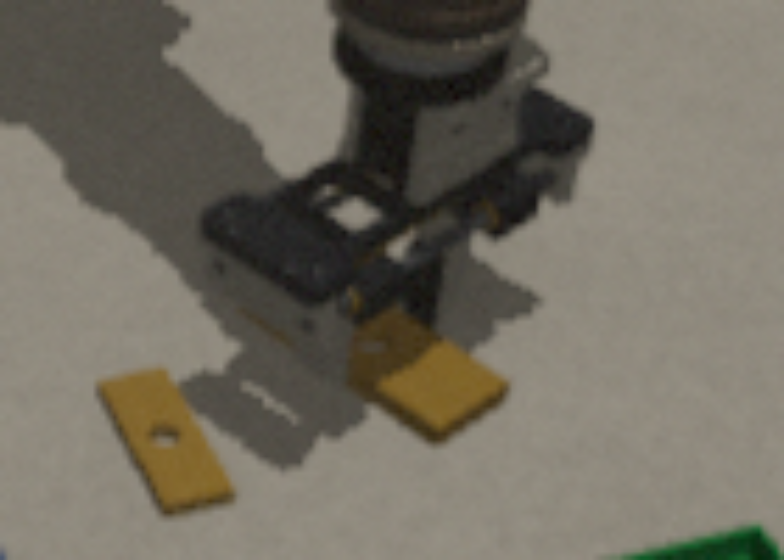

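The fingers straddle the plate and, even at a TCP of -20 mm, still haven't reached the bench. I'll keep descending in guarded steps.

Run:
```python
from h import *
p=[.3735,.278]
print(robot.move_linear([*p,-.045],max_speed=.03,threshold=5)); rep('d')
s=snap('scene','scene3'); W=world(s); d=np.hypot(W[...,0]-.374,W[...,1]-.28)
s0=pickle.load(open('pics/scene0.pkl','rb')); dz=s0['range_z']-s['range_z']
m=(d<.12)&(dz>.008); print('lowest moving pts',np.sort(W[m][:,2])[:20].round(4))
```

```text
True
d t 10.9 [ 0.3737  0.2783 -0.0257] w 0.0598 f [-2.8 -0.7 11.9]
lowest moving pts [-0.0015 -0.0013 -0.0005 -0.0002 -0.0001 -0.      0.0008  0.0009  0.0011
  0.0013  0.0018  0.0019  0.002   0.002   0.0026  0.0027  0.0028  0.0032
  0.0035  0.004 ]
```

Run:
```python
from h import *
p=[.3735,.278]
robot.move_linear([*p,-.0225],max_speed=.03); rep()
robot.set_gripper(.04); rep('grip'); print(status.current_grip_force())
robot.move_linear([*p,.03],max_speed=.1); rep('lift'); print(status.current_grip_force())
```

```text
t 11.22 [ 0.3735  0.278  -0.0226] w 0.0599 f [-0.1  0.4 -0.3]
grip t 11.56 [ 0.3734  0.2779 -0.0227] w 0.0495 f [ 0.9 -0.7 -2.6]
29.996111327782273
lift t 12.23 [0.3732 0.2781 0.0298] w 0.0494 f [ 1.  -0.6 -2.7]
29.99605542048812
```

The plate is gripped (30 N, 49.5 mm). I'll hover it over the stand and check the alignment with the top camera.

Run:
```python
from h import *; from meas import blobs
robot.move_linear([.3735,.278,.16],max_speed=.25)
robot.movep([*AX,.16],down(YAW)); rep()
robot.move_linear([*AX,.083]); rep('hover')
for t in('top','scene'):
    s=snap(t,t+'4'); H,S,V=cv2.split(cv2.cvtColor(s['img'],cv2.COLOR_RGB2HSV)); W=world(s)
    m=(H>=13)&(H<30)&(S>100)&(V>50)&(np.hypot(W[...,0]-.584,W[...,1]+.011)<.1)
    for b in blobs(s,m): print(t,*b[:4])
    pt=ray(s,np.argwhere(m)[:,::-1],.1177)*1000
    r=cv2.minAreaRect(pt.astype(np.float32)); print(np.round(r[0],1),np.round(r[1],1),r[2])
s=pickle.load(open('pics/top4.pkl','rb')); a=s['img'][140:210,270:370,::-1]
s=pickle.load(open('pics/scene4.pkl','rb')); b=s['img'][170:254,270:390,::-1]
cv2.imwrite('pics/c4.png',np.hstack([cv2.resize(x,(400,280),interpolation=cv2.INTER_CUBIC) for x in(a,b)]))
```

```text
t 14.47 [ 0.5835 -0.0105  0.1591] w 0.0496 f [ 0.3  0.7 -2.6]
hover t 15.13 [ 0.5844 -0.0113  0.0836] w 0.0494 f [ 0.4 -0.5 -2.1]
top [343.1 174.8] 176 0.1181 [ 0.5711 -0.0629  0.1182]
[572.  -63.1] [25.8 50.6] 75.31830596923828
scene [311.3 180.2] 18 0.1929 [ 0.5549 -0.0335  0.1916]
scene [344.9 193.8] 32 0.2068 [ 0.6282 -0.0007  0.2069]
scene [308.5 218.8] 537 0.1164 [ 0.5826 -0.0538  0.1165]
[175.1 219.3] [ 154.9 1043.1] 61.35108947753906
```

View pics/c4.png

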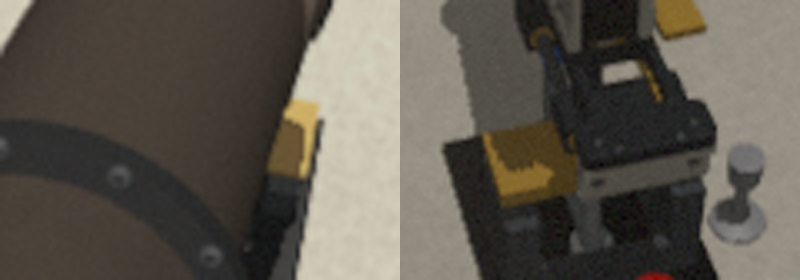

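The visible plate end puts the plate centre at about (582,-12) in the top camera frame, against (581.5,-10.3) for the stand. I'll shift it about 1.3 mm in y and lower it.

Run:
```python
from h import *; from meas import blobs
p=[.5838,-.0102]
robot.move_linear([*p,.075],max_speed=.05)
print(robot.move_linear([*p,.0655],max_speed=.02,threshold=6)); rep('touch')
robot.set_gripper(.062); rep('rel')
robot.move_linear([*p,.16],max_speed=.2)
robot.movep([.58,-.2,.2],down(np.radians(124-180))); rep()
for t in('top','scene'):
    s=snap(t,t+'5'); H,S,V=cv2.split(cv2.cvtColor(s['img'],cv2.COLOR_RGB2HSV)); W=world(s)
    m=(H>=13)&(H<30)&(S>100)&(V>50)&(np.hypot(W[...,0]-.584,W[...,1]+.011)<.1)
    b=max(blobs(s,m),key=lambda b:b[1]); print(t,*b[:4])
    r=cv2.minAreaRect((ray(s,np.argwhere(b[4])[:,::-1],b[2])*1000).astype(np.float32)); print(np.round(r[0],1),np.round(r[1],1),r[2])
```

```text
True
touch t 15.97 [ 0.5839 -0.0102  0.0673] w 0.0493 f [-1.3 -0.8  7.4]
rel t 16.43 [ 0.5831 -0.01    0.0665] w 0.0624 f [-1.   0.   0.6]
 t 17.85 [ 0.5797 -0.199   0.1986] w 0.0622 f [0.8 0.4 0.1]
top [319.8 171.3] 760 0.102 [ 0.585  -0.0023  0.1011]
[582.8  -7.4] [122.4  52.2] 78.45024108886719
scene [327.7 219.6] 1361 0.0999 [ 0.5881 -0.0126  0.0985]
[588.3 -11.8] [131.   60.7] 78.68914031982422
```

The plate lies at height 102 mm, yaw 78.5°, within about 1 mm of the axis. Next is the mould.

Run:
```python
from h import *
p=[.6095,-.288]; a=np.radians(124-180)
robot.set_gripper(.074)
robot.movep([*p,.07],down(a)); rep()
print(robot.move_linear([*p,-.0135],max_speed=.1,threshold=8)); rep('d')
robot.set_gripper(.04); rep('grip'); print(status.current_grip_force())
robot.move_linear([*p,.06],max_speed=.08); rep('lift')
robot.move_linear([*p,.2],max_speed=.25)
q=[.5838,-.0102]
robot.movep([*q,.2],down(YAW)); robot.move_linear([*q,.125]); rep('hover'); print(status.current_grip_force())
for t in('top','scene'): snap(t,t+'6')
s=pickle.load(open('pics/scene6.pkl','rb')); cv2.imwrite('pics/c6.png',cv2.resize(s['img'][150:340,180:430,::-1],(750,570),interpolation=cv2.INTER_CUBIC))
```

```text
t 19.1 [ 0.6099 -0.2879  0.0709] w 0.0742 f [ 0.7 -0.   0.8]
False
d t 20.08 [ 0.6099 -0.2885 -0.0129] w 0.0738 f [-0.5 -0.3 -0.7]
grip t 20.6 [ 0.6098 -0.2882 -0.0132] w 0.0497 f [ 0.7 -0.3  2. ]
29.999861419200897
lift t 21.67 [ 0.6091 -0.2877  0.0594] w 0.0497 f [ 0.8 -0.2 -8. ]
hover t 24.11 [ 0.5845 -0.0112  0.1256] w 0.0498 f [ 0.7  0.2 -8.7]
29.99831646680832
```

View pics/c6.png

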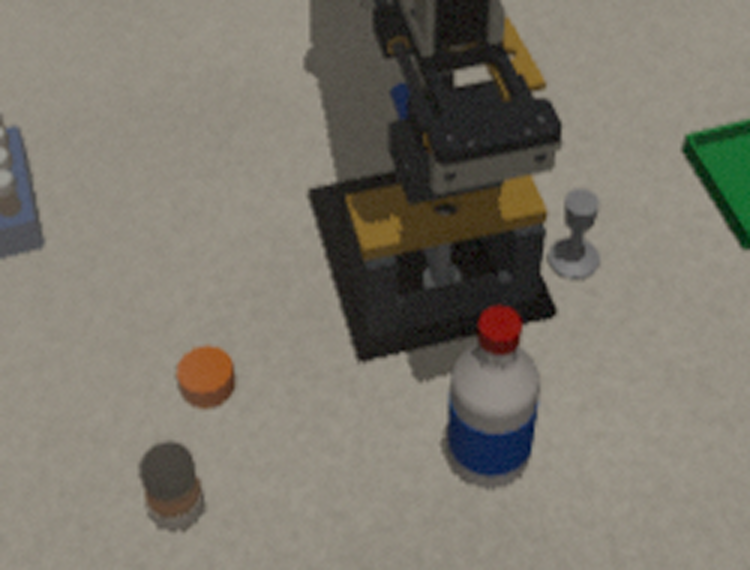

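The mould is held and sits over the plate, and the jar and disc are untouched. I'll lower and release it.

Run:
```python
from h import *; from meas import blobs
p=[.5838,-.0102]
robot.move_linear([*p,.097],max_speed=.06)
print(robot.move_linear([*p,.086],max_speed=.02,threshold=6)); rep('touch')
robot.set_gripper(.062); rep('rel')
robot.move_linear([*p,.19],max_speed=.2)
robot.movep([.45,-.16,.25],down(YAW+np.pi/2)); rep()
for t in('top','scene'):
    s=snap(t,t+'7'); H,S,V=cv2.split(cv2.cvtColor(s['img'],cv2.COLOR_RGB2HSV)); W=world(s); near=(np.hypot(W[...,0]-.584,W[...,1]+.011)<.1)
    for n,m in(('plate',(H>=13)&(H<30)&(S>100)&(V>50)&(W[...,2]<.11)),('mould',(W[...,2]>.12)&(W[...,2]<.136)),('but',(H<20)&(S>150)&(V>80)&(W[...,2]>.115))):
        bs=blobs(s,m&near)
        if n=='plate': mm=m&near; z=.102
        else:
            if not bs: print(t,n,'none'); continue
            mm=max(bs,key=lambda b:b[1])[4]; z=.130 if n=='mould' else .128
        r=cv2.minAreaRect((ray(s,np.argwhere(mm)[:,::-1],z)*1000).astype(np.float32)); print(t,n,mm.sum(),np.round(r[0],1),np.round(r[1],1),round(r[2],1),np.nanmedian(W[mm],0).round(4))
a=pickle.load(open('pics/top7.pkl','rb'))['img'][140:210,270:370,::-1]
b=pickle.load(open('pics/scene7.pkl','rb'))['img'][170:254,270:390,::-1]
cv2.imwrite('pics/c7.png',np.hstack([cv2.resize(x,(400,280),interpolation=cv2.INTER_CUBIC) for x in(a,b)]))
```

```text
True
touch t 25.28 [ 0.584  -0.0101  0.0887] w 0.0499 f [-1.2  0.1  7.3]
rel t 25.75 [ 0.5823 -0.0099  0.0871] w 0.0617 f [ 1.1 -0.2  0.4]
 t 27.88 [ 0.45   -0.1596  0.2494] w 0.0622 f [-0.8  0.9 -0. ]
top plate 455 [582.4 -11.1] [129.6  52. ] 78.7 [ 0.5825 -0.0396  0.1021]
top mould 484 [581.4 -10.3] [63.5 52.6] 78.8 [ 0.5814 -0.0103  0.1295]
top but none
scene plate 772 [590.9 -12.7] [130.2  58.1] 78.5 [ 0.595  -0.0396  0.0997]
scene mould 682 [590.6 -14.1] [65.3 57.7] 78.8 [ 0.5888 -0.0127  0.1276]
scene but 133 [585.6 -11.4] [28.3 27. ] 63.6 [ 0.5841 -0.0107  0.1264]
```

View pics/c7.png

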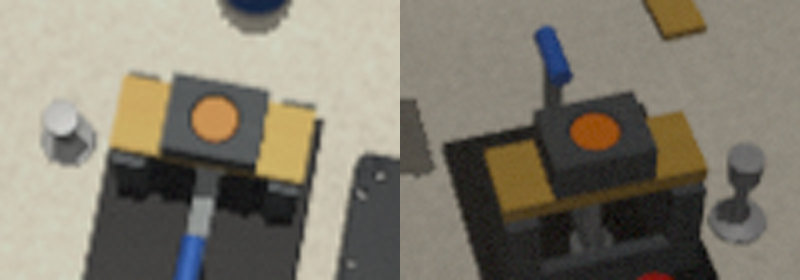

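The stack is centred: in the top camera the plate is at (582.4,-11.1), the mould at (581.4,-10.3) and the stand axis at (581.5,-10.3), with the button still in the pocket. Now I lift the handle.

Run:
```python
from h import *
p=[.4906,.0078]; a=YAW+np.pi/2
robot.set_gripper(.05)
robot.movep([*p,.2],down(a)); rep()
print(robot.move_linear([*p,.081],threshold=8)); rep('d')
robot.set_gripper(.004); rep('grip'); print(status.current_grip_force())
z0=status.current_tool_pos()[2]
print(robot.move_linear([*p,.081+.042],max_speed=.03,threshold=32)); rep('up'); print(status.current_grip_force())
robot.wait(.3); rep()
for t in('top','scene'):
    s=snap(t,t+'8'); H,S,V=cv2.split(cv2.cvtColor(s['img'],cv2.COLOR_RGB2HSV)); W=world(s)
    for n,m in(('orange',(H<20)&(S>140)&(V>80)&(W[...,2]>.115)&(np.hypot(W[...,0]-.584,W[...,1]+.011)<.06)),('blue',(H>100)&(H<125)&(S>120)&(V>60)&(np.hypot(W[...,0]-.49,W[...,1])<.05))):
        if m.any(): print(t,n,m.sum(),np.nanmedian(W[m],0).round(4),np.nanpercentile(W[m][:,2],90))
s=pickle.load(open('pics/scene8.pkl','rb')); cv2.imwrite('pics/c8.png',cv2.resize(s['img'][150:290,240:410,::-1],(680,560),interpolation=cv2.INTER_CUBIC))
```

```text
t 29.19 [0.4906 0.0073 0.2   ] w 0.0494 f [-0.1 -0.5  0.1]
False
d t 30.13 [0.4912 0.0074 0.0817] w 0.0497 f [0.  0.4 0.4]
grip t 31.02 [0.4905 0.0059 0.0816] w 0.0039 f [-3.5 -7.  11.1]
6.77693210542202
False
up t 32.58 [0.4905 0.0078 0.1228] w 0.0039 f [-0.2  0.6 -0.6]
0.0
 t 32.88 [0.4906 0.0078 0.1229] w 0.0043 f [ 0.3 -0.4  0.4]
scene orange 136 [ 0.5845 -0.0106  0.1263] 0.1273762165770232
scene blue 91 [0.4976 0.0047 0.1049] 0.10656936310163212
```

View pics/c8.png

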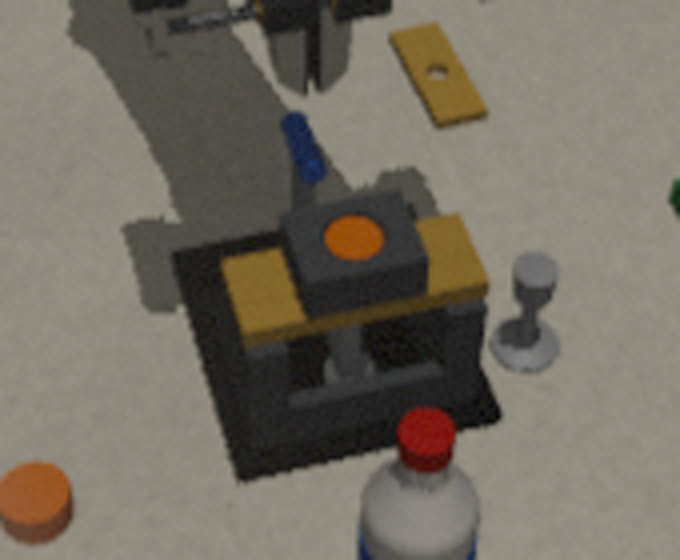

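The fingers closed on top of the bar and slipped off, and nothing else moved. The tips sit a constant ~25 mm above the reported TCP, so I'll retry 24 mm lower.

```bash
cat > lift.py <<'E'
from h import *
p=[.4906,.0078]; a=YAW+np.pi/2; zg=.058
robot.set_gripper(.05)
print(robot.move_linear([*p,zg],threshold=8)); rep('d')
robot.set_gripper(.004); rep('grip'); print(status.current_grip_force())
print(robot.move_linear([*p,zg+.0418],max_speed=.03,threshold=32)); rep('up'); print(status.current_grip_force())
robot.wait(.3); rep()
for t in('top','scene'):
    s=snap(t,t+'9'); H,S,V=cv2.split(cv2.cvtColor(s['img'],cv2.COLOR_RGB2HSV)); W=world(s)
    for n,m in(('orange',(H<20)&(S>140)&(V>80)&(W[...,2]>.115)&(np.hypot(W[...,0]-.584,W[...,1]+.011)<.06)),('blue',(H>100)&(H<125)&(S>120)&(V>60)&(np.hypot(W[...,0]-.49,W[...,1])<.05))):
        if m.any(): print(t,n,m.sum(),np.nanmedian(W[m],0).round(4),np.nanpercentile(W[m][:,2],90))
E
python3 lift.py
```

```text
False
d t 34.45 [0.4908 0.0077 0.0583] w 0.0496 f [ 0.2 -0.6  0.5]
grip t 35.1 [0.4904 0.0055 0.0583] w 0.0153 f [-1.4 -7.   4.5]
30.003373324871063
False
up t 36.64 [0.4903 0.0055 0.0994] w 0.0149 f [ 1.7 -7.4 -5.3]
30.001832842826843
 t 36.94 [0.4903 0.0055 0.0994] w 0.0148 f [ 1.6 -7.2 -6.3]
scene orange 180 [ 0.589  -0.0124  0.1414] 0.14339466667579134
scene blue 73 [0.5042 0.0043 0.1457] 0.14770809078475483
```

The handle rose 41 mm and the button now stands proud. I'll release the handle and check the rod and stack before taking the button.

Run:
```python
from h import *
robot.set_gripper(.05); rep('rel')
p=[.4906,.0055]
robot.move_linear([*p,.2],max_speed=.2)
robot.movep([.45,.16,.25],down(YAW)); rep()
for t in('top','scene'):
    s=snap(t,t+'A'); H,S,V=cv2.split(cv2.cvtColor(s['img'],cv2.COLOR_RGB2HSV)); W=world(s); near=np.hypot(W[...,0]-.584,W[...,1]+.011)<.09
    for n,m,z in(('plate',(H>=13)&(H<30)&(S>100)&(V>50)&(W[...,2]<.11)&near,.102),('mould',(W[...,2]>.121)&(W[...,2]<.134)&near,.13),('but',(W[...,2]>.139)&(W[...,2]<.15)&near&(W[...,0]>.55),.144),('blue',(H>100)&(H<125)&(S>120)&(V>60)&(np.hypot(W[...,0]-.49,W[...,1])<.05),.149)):
        if m.sum()<5: print(t,n,'none'); continue
        r=cv2.minAreaRect((ray(s,np.argwhere(m)[:,::-1],z)*1000).astype(np.float32)); print(t,n,m.sum(),np.round(r[0],1),np.round(r[1],1),round(r[2],1),np.nanmedian(W[m],0).round(4))
a=pickle.load(open('pics/topA.pkl','rb'))['img'][140:210,270:370,::-1]
b=pickle.load(open('pics/sceneA.pkl','rb'))['img'][170:254,270:390,::-1]
cv2.imwrite('pics/cA.png',np.hstack([cv2.resize(x,(400,280),interpolation=cv2.INTER_CUBIC) for x in(a,b)]))
```

```text
rel t 37.8 [0.4906 0.0078 0.0998] w 0.05 f [-0.1  0.5  0.4]
 t 40.12 [0.4499 0.1596 0.2495] w 0.05 f [ 0.1  0.9 -0.2]
top plate 457 [582.4 -10.9] [129.9  52.1] 78.7 [ 0.5823 -0.0396  0.1021]
top mould 362 [581.7 -10.4] [63.5 51.9] 78.8 [ 0.5792 -0.0101  0.1299]
top but 104 [581.8 -10.1] [25.4 28.7] 89.6 [ 0.5825 -0.0101  0.1442]
top blue 106 [488.8   6.8] [16.3 43.6] 76.7 [0.4891 0.007  0.1477]
scene plate 767 [590.9 -12.7] [130.1  58.1] 78.5 [ 0.5954 -0.0393  0.0997]
scene mould 505 [560.6  -8.1] [ 65. 115.] 78.8 [ 0.5948 -0.0198  0.1279]
scene but 141 [587.5 -12.8] [27.8 29.6] 63.0 [ 0.5865 -0.0123  0.142 ]
scene blue 99 [499.7   3. ] [13.  50.4] 76.8 [0.4972 0.0046 0.1456]
```

View pics/cA.png

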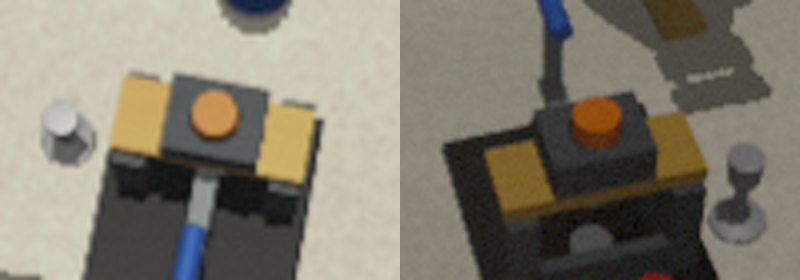

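The rod is up (handle at 148 mm), the button top is at 144 mm and the stack hasn't moved. Next I pick the button and lay it in the tray.

Run:
```python
from h import *
p=[.5838,-.011]
robot.movep([*p,.19],down(YAW)); rep()
print(robot.move_linear([*p,.107],max_speed=.1,threshold=6)); rep('d')
robot.set_gripper(.018); rep('grip'); print(status.current_grip_force())
robot.move_linear([*p,.15],max_speed=.08); rep('up'); robot.move_linear([*p,.2],max_speed=.2)
t=[.605,.290]
robot.movep([*t,.1],down(np.radians(81-180)))
robot.move_linear([*t,-.008],max_speed=.12); rep()
print(robot.move_linear([*t,-.022],max_speed=.02,threshold=4)); rep('touch')
robot.set_gripper(.05); rep('rel')
robot.move_linear([*t,.12],max_speed=.2)
robot.movep([.42,.2,.25],down(np.radians(81-180))); rep()
for t in('top','scene'):
    s=snap(t,t+'B'); H,S,V=cv2.split(cv2.cvtColor(s['img'],cv2.COLOR_RGB2HSV)); W=world(s); near=np.hypot(W[...,0]-.584,W[...,1]+.011)<.09
    for n,m,z in(('plate',(H>=13)&(H<30)&(S>100)&(V>50)&(W[...,2]<.11)&near,.102),('mould',(W[...,2]>.121)&(W[...,2]<.134)&near&(W[...,0]>.54),.13),('but',(H<20)&(S>140)&(V>80)&(np.hypot(W[...,0]-.605,W[...,1]-.29)<.09),.02),('green',(H>50)&(H<80)&(S>100)&(np.hypot(W[...,0]-.605,W[...,1]-.29)<.12),.015),('blue',(H>100)&(H<125)&(S>120)&(V>60)&(np.hypot(W[...,0]-.49,W[...,1])<.05),.149)):
        if m.sum()<5: print(t,n,'none'); continue
        r=cv2.minAreaRect((ray(s,np.argwhere(m)[:,::-1],z)*1000).astype(np.float32)); print(t,n,m.sum(),np.round(r[0],1),np.round(r[1],1),round(r[2],1),np.nanmedian(W[m],0).round(4))
s=pickle.load(open('pics/sceneB.pkl','rb')); cv2.imwrite('pics/cB.png',cv2.resize(s['img'][140:340,180:490,::-1],(775,500),interpolation=cv2.INTER_CUBIC))
```

```text
t 41.12 [ 0.5835 -0.0096  0.19  ] w 0.0502 f [-0.1  0.5 -0.1]
False
d t 42.11 [ 0.5842 -0.011   0.1076] w 0.05 f [-0.7 -1.1  0.1]
grip t 42.6 [ 0.584  -0.011   0.1073] w 0.0283 f [-0.1  0.2  3.4]
30.00045597553253
up t 43.29 [ 0.5836 -0.0109  0.1499] w 0.028 f [-0.3  0.5 -0.2]
 t 46.25 [ 0.6057  0.2901 -0.0072] w 0.0278 f [ 0.4 -0.   0.2]
True
touch t 46.75 [ 0.6046  0.29   -0.0176] w 0.0282 f [ 0.4 -0.4 -0.6]
rel t 47.34 [ 0.6045  0.2901 -0.0173] w 0.05 f [-0.   0.1  1.1]
 t 49.13 [0.4204 0.201  0.2499] w 0.0498 f [ 0.3 -0.5  0.4]
top plate 457 [582.5 -10.9] [129.9  52. ] 78.7 [ 0.5828 -0.0398  0.1021]
top mould 401 [581.8 -10.4] [63.5 51.9] 78.8 [ 0.5815 -0.0104  0.1296]
top but 80 [601.7 290.3] [27.4 23.8] 45.1 [0.6021 0.2903 0.0201]
top green 1578 [605.8 285.8] [130.7 109.5] 81.4 [0.6077 0.2857 0.0048]
top blue 109 [488.7   6.5] [16.5 43.6] 78.3 [0.4901 0.0059 0.1476]
scene plate 769 [590.9 -12.7] [130.2  58.2] 78.5 [ 0.5952 -0.0392  0.0997]
scene mould 584 [589.8 -13.9] [65.2 56. ] 78.8 [ 0.5877 -0.013   0.1277]
scene but 109 [610.1 287.1] [25.8 37.3] 52.8 [0.6083 0.29   0.0179]
scene green 2004 [611.2 283.8] [139.6 119.7] 81.7 [0.6106 0.286  0.0036]
scene blue 97 [499.7   3. ] [13.  50.4] 76.8 [0.497  0.0048 0.1453]
```

View pics/cB.png

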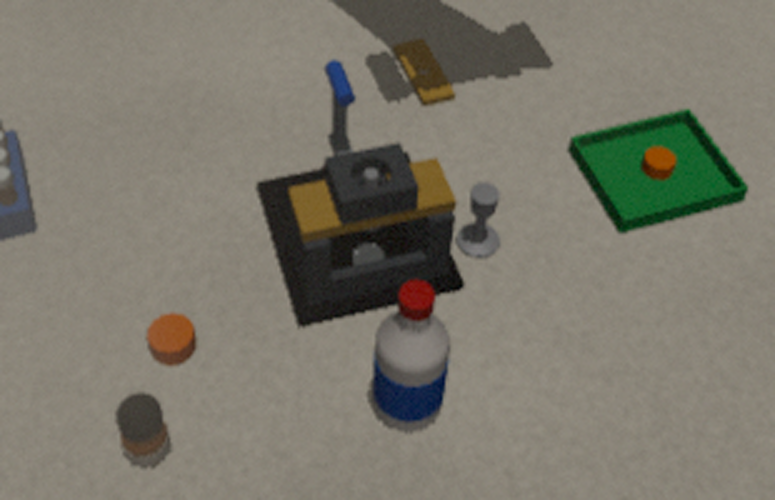

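The picture shows the button flat in the tray (crop 659,161; top at 20 mm) and the stack centred with the rod up. Jar, wash bottle and spindle are undisturbed, so I'm handing in.

```bash
python3 -c "
from h import *
print(job_done()); rep()"
```

```text
the job is handed in; nothing more can be done
None
the job is handed in; nothing more can be done
```

I handed the job in at about 49 s of the 72 s allowed: the button lies flat in the green tray, the rod is up, and plate and mould are stacked within about 1 mm of the rod's axis by camera. The jar, wash bottle and measuring plate were not disturbed, and no verdict was shown.

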